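Close the parts tins from the stack of lids

ROBOT

A 6-joint arm with a two-finger parallel gripper is mounted at the origin on a cart in front of the work surface, level with it; the furniture and walls round the work are solid. World frame = base frame: x ahead of the robot, y to its left, z up, the work surface at z = 0. Lengths are in m, angles in rad, forces in N, time in s.
With the tool pointing down it reaches from about 0.35 to 0.925 m from the base axis. Payload 6.4 kg.
Tool frame: the origin (TCP) lies midway between the tips of the shut fingers; the grasp point (between the pads) lies behind it (r.pinch_z is the z of the grasp point in the tool frame, in m); z points along the fingers, y is the line along which they close (so a half turn about z gives the same grasp; the last joint's range is limited). The gripper opens to 85 mm and grips with 20 to 120 N. Pads are 22 mm wide; open, the fingers measure 114 mm over their backs; the gripper's body (76 mm by 85 mm) begins 54 mm behind the grasp point. The pads swing forward as they close: fully open they stand 13 mm farther back than shut.
Start: joints at [-1.444, 0.245, 1.558, -0, 1.339, -0.174], TCP at [0.193, -0.621, 0.231] pointing down, gripper open.
Joint ranges: [-3.13, 3.13], [-1.02, 2.26], [0.13, 2.54], [-0.95, 4.09], [0.21, 2.88], [-2.74, 2.74]. Speed limits (rad/s): [2.57, 2.57, 3.14, 3.14, 3.14, 3.14].

INTERFACE

Orientations are given as a rotation vector (axis times angle).
In Python, from plant import r gives the robot as it stands.
- The arm moves only by the shell command python3 -m crank 'ROWS' [FORCE]. ROWS is a JSON object of lists of equal length, an entry for each row: "offset": the shift along the tool's x, y, z in m, a list of three; "delta_rot": the turn, a rotation vector about the tool's x, y, z in rad, a list of three; "jaw": the finger opening in m, from 0 to 0.0854. A call has 1 to 20 rows; each row is the pose to reach, as a shift and turn from the pose commanded when the call began, along the tool's axes at that moment; what a row does not reach only later rows make up. A row lasts 1/10 s, in which the tool goes at most 50 mm and 8.59 degrees, less where a joint would pass 70% of its speed; a pose out of reach is approached as far as the arm can. A call with a gripper value outside its range is refused whole. The fingers move at their own pace and stop on an object; FORCE is the grip in N (left out, the last holds). Time passes only in rows, so rows that repeat a pose let the fingers close. It gives the time, the measured TCP pose, the force, the opening and the grip force at its end, in the units of the state.
- r.get_obs(): the state, without advancing time (a new reading comes with each control period).
- r.capture(name): name is "scene" or "side" or "wrist"; returns (picture, depth): 420x560x3 uint8, red, green, blue; 420x560 float32, m along the optical axis (not along the pixel's ray), 0 where there is no reading.
- r.get_calibration(name): a dict with "intrinsics" (3x3 intrinsics, pixels), "origin" and "orientation" of the camera in the world. Camera axes: x right, y up, looking along -z (the intrinsics and any distortion apply to the point x, -y, -z); pixel columns grow to the right and rows downward; lengths in m; the calibration is good to about 2 mm. A picture is of the moment at which its call begins: read the wrist's pose just before it. get_calibration takes no time and is no camera call; for the wrist camera it gives the pose at the moment of the call.
- r.close_job(): hands the job in; it is judged then, once.
The state is a dict: "time": time; "joint_pos": joint angles; "qd": joint speeds; "joint_torque": joint torques, N m; "eef_pos": TCP position; "tcp_rot": TCP orientation; "contact_force": force on the tool from outside, world axes, zero at the start; "torque": the same for the moment, N m; "width": finger opening in m; "grasp_force": force on a finger pad.
Only numpy, scipy, OpenCV 4.12 (cv2) and the standard library are available. Lean on these libraries where they do the work, as an engineer would, in place of code of your own. Each camera call takes 0.05 s, during which the arm holds its last target. There are 200 camera calls.

TASK

The small-parts tins have been left open and their four slip lids are stacked on the cutting mat, smallest on top. Take the stack apart and put each lid on its own tin (same colour and size), pushed or set fully home so that it sits level on the tin's shoulder. Leave the tins standing where they are and do not disturb the freshly painted figure among them.

Things in the scene. Friction and masses are not known exactly. Their poses are not given: they have to be found in the camera images.
- red_lid: loose dark oxide-red slip lid of a parts tin: a cup turned mouth down, bare-metal hem, diameter 64 mm, 20 mm tall, flat top, skirt wall 2 mm, inside 16 mm deep and 60 mm wide, 24 g. Origin at the centre of its lower edge, z up. At the start it lies on the blue-green cutting mat (2.5 mm thick), bottom of the stack, with the three smaller lids on it.
- yellow_lid: loose ochre-yellow slip lid of a parts tin: a cup turned mouth down, bare-metal hem, diameter 54 mm, 20 mm tall, flat top, skirt wall 2 mm, inside 16 mm deep and 50 mm wide, 20 g. Origin at the centre of its lower edge, z up. At the start it lies on the red lid, roughly centred.
- green_lid: loose dark olive-green slip lid of a parts tin: a cup turned mouth down, bare-metal hem, diameter 44 mm, 20 mm tall, flat top, skirt wall 2 mm, inside 16 mm deep and 40 mm wide, 17 g. Origin at the centre of its lower edge, z up. At the start it lies on the yellow lid, roughly centred.
- cream_lid: loose cream-white slip lid of a parts tin: a cup turned mouth down, bare-metal hem, diameter 34 mm, 20 mm tall, flat top, skirt wall 2 mm, inside 16 mm deep and 30 mm wide, 15 g. Origin at the centre of its lower edge, z up. At the start it lies on the green lid, roughly centred. It is the top of the stack.
- red_tin: open dark oxide-red round tin of bearing balls, loose on the bare desk (z = 0): body 64 mm across, flat shoulder 50 mm above its foot, then a neck (bare-metal rim) tapering from 56 mm at the shoulder to 46 mm at the mouth, 64 mm above the foot. Fully home, its lid's lower edge rests on the shoulder, flush with the body. 354 g or so. Origin: centre of the foot, z up.
- yellow_tin: open ochre-yellow round tin of copper rivets, loose on the bare desk (z = 0): body 54 mm across, flat shoulder 44 mm above its foot, then a neck (bare-metal rim) tapering from 46 mm at the shoulder to 36 mm at the mouth, 58 mm above the foot. Fully home, its lid's lower edge rests on the shoulder, flush with the body. 222 g or so. Origin: centre of the foot, z up.
- green_tin: open dark olive-green round tin of brass washers, loose on the bare desk (z = 0): body 44 mm across, flat shoulder 38 mm above its foot, then a neck (bare-metal rim) tapering from 36 mm at the shoulder to 26 mm at the mouth, 52 mm above the foot. Fully home, its lid's lower edge rests on the shoulder, flush with the body. 127 g or so. Origin: centre of the foot, z up.
- cream_tin: open cream-white round tin of small steel pins, loose on the bare desk (z = 0): body 34 mm across, flat shoulder 32 mm above its foot, then a neck (bare-metal rim) tapering from 26 mm at the shoulder to 16 mm at the mouth, 46 mm above the foot. Fully home, its lid's lower edge rests on the shoulder, flush with the body. 64 g or so. Origin: centre of the foot, z up.
- figure: small painted dark-and-green miniature on a round ochre base 33 mm across, 51 mm tall, standing loose on the desk among the tins; it is to be left standing where it is. Origin at the centre of the base's underside.

How it is judged:
At the end, for the whole second after the job is handed in: Each lid is right way up on the tin of its colour: within 6 mm of its axis, 4 mm of the shoulder's height, level with it to 0.12 rad; the tins upright (0.1 rad) and within 40 mm, the figure upright and within 12 mm, of where they stood; all released and at rest (horizontal distance between red_lid and red_tin below 0.006 m and z of red_lid in the frame of red_tin between 0.046 and 0.054 m and angle between the z axis of red_lid and the z axis of red_tin, either way round below 0.12 rad and angle between each of red_lid, yellow_lid, green_lid, cream_lid, figure's own z axis and vertical below 0.15 rad and angle between each of red_tin, yellow_tin, green_tin, cream_tin's own z axis and vertical below 0.1 rad and distance of each of red_tin, yellow_tin, green_tin, cream_tin from where it was at the start of the episode below 0.04 m and linear speed of each of red_lid, red_tin, yellow_lid, yellow_tin, green_lid, green_tin, cream_lid, cream_tin below 0.02 m/s and contact force between each of red_lid, yellow_lid, green_lid, cream_lid and the fingers below 0.05 N and horizontal distance between yellow_lid and yellow_tin below 0.006 m and z of yellow_lid in the frame of yellow_tin between 0.04 and 0.048 m and angle between the z axis of yellow_lid and the z axis of yellow_tin, either way round below 0.12 rad and horizontal distance between green_lid and green_tin below 0.006 m and z of green_lid in the frame of green_tin between 0.034 and 0.042 m and angle between the z axis of green_lid and the z axis of green_tin, either way round below 0.12 rad and horizontal distance between cream_lid and cream_tin below 0.006 m and z of cream_lid in the frame of cream_tin between 0.028 and 0.036 m and angle between the z axis of cream_lid and the z axis of cream_tin, either way round below 0.12 rad and distance of figure from where it was at the start of the episode below 0.012 m); the robot touches nothing.
It fails at once if a tin is tipped over (angle between any of red_tin, yellow_tin, green_tin, cream_tin's own z axis and vertical above 0.6 rad).
It fails at once if the painted figure is shifted or knocked over (distance of figure from where it was at the start of the episode above 0.015 m or angle between figure's own z axis and vertical above 0.3 rad).
It also fails if it takes over 104 s, if anything falls off the work surface, if the arm or the gripper's body presses on something with over 40 N, if the wrist force passes 120 N, or if a joint passes its speed limit or range.

## Working session

There is one attempt and no reset: what is moved stays moved. The work goes in short steps, Python scripts to look and compute and a shell command to move; the robot and the scene stay as the last step left them, time stands still between calls to the robot, and variables do not carry over. Pictures are saved under pics/ and viewed, at most 14 in all, crops included, and the job is handed in when it is done.

```bash
ls; mkdir -p pics
python3 - <<'E'
from plant import r
import numpy as np, cv2
print(r.get_obs(), r.pinch_z)
for n in ["scene","side"]:
    p,d=r.capture(n); c=r.get_calibration(n); print(n,c)
    cv2.imwrite(f"pics/{n}0.png",p[:,:,::-1]); np.savez(f"/tmp/{n}0.npz",p=p,d=d,**{k:np.array(v) for k,v in c.items()})
E
```

```text
pics
{'time': 0.0, 'joint_pos': array([-1.44410268e+00,  2.45809218e-01,  1.55901963e+00, -2.31188437e-05,
        1.33869924e+00, -1.74101701e-01]), 'qd': array([-7.86395337e-05,  6.32550883e-04,  3.72723841e-04, -1.68634960e-04,
       -1.00957661e-03,  4.33166229e-04]), 'joint_torque': array([ 1.72179571e-03, -4.29514432e+01, -3.26126933e+01, -1.34376437e-04,
        5.38182008e-03,  6.52402377e-06]), 'eef_pos': array([ 0.19250911, -0.62025159,  0.23018041]), 'tcp_rot': array([-3.10421418e+00, -4.70427305e-01, -3.67118586e-05]), 'contact_force': array([-0.31571761,  0.61868961,  0.32282832]), 'torque': array([ 0.01288766, -0.04260929, -0.00484612]), 'grasp_force': 0.0, 'width': 0.08552549521488557} -0.0187
scene {'intrinsics': array([[427.4855504 ,   0.        , 278.27805829],
       [  0.        , 427.4855504 , 217.05045611],
       [  0.        ,   0.        ,   1.        ]]), 'origin': array([0.20034607, 0.53249924, 0.72822674]), 'orientation': array([ 0.31201456, -0.93237581, -2.38616365])}
side {'intrinsics': array([[416.3913424 ,   0.        , 275.28201686],
       [  0.        , 416.3913424 , 208.1060926 ],
       [  0.        ,   0.        ,   1.        ]]), 'origin': array([ 0.24823568, -0.74070444,  0.43567546]), 'orientation': array([ 1.12292604, -0.21838528, -0.35064868])}
```

View pics/scene0.png

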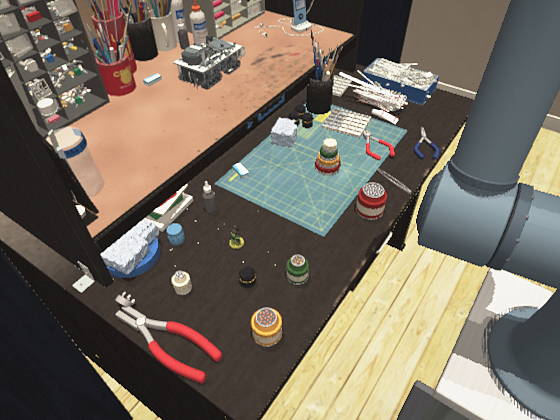

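View pics/side0.png

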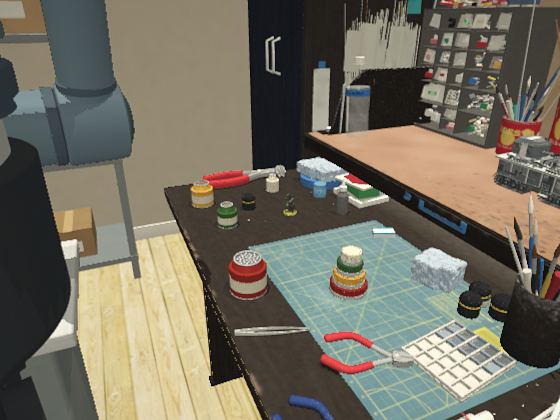

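The scene view shows the stack at (328,155), the red tin at (371,200), green at (297,268), yellow at (266,325), cream at (181,282) and the figure at (236,238). All of them also appear in the side view, around (348,270) for the stack and (248,275) for the red tin.

```bash
cat > h.py <<'E'
import numpy as np
from scipy.spatial.transform import Rotation as R
from scipy.optimize import least_squares
def cloud(d,c):
    K=np.array(c["intrinsics"]); v,u=np.nonzero(d>0); z=d[v,u]
    P=np.c_[(u-K[0,2])*z/K[0,0],-(v-K[1,2])*z/K[1,1],-z]
    return R.from_rotvec(c["orientation"]).apply(P)+c["origin"],u,v
def fit(P,seed,rad,z0,z1,win=None):
    """circle of known radius through side-wall points between z0 and z1"""
    w=win or rad+.015
    m=(np.hypot(*(P[:,:2]-seed).T)<w)&(P[:,2]>z0)&(P[:,2]<z1); Q=P[m,:2]
    if len(Q)<15: return None
    s=least_squares(lambda c:np.hypot(*(Q-c).T)-rad,seed,loss="soft_l1",f_scale=.001)
    return s.x,len(Q),np.median(np.abs(s.fun))
E
python3 - <<'E'
from h import *
seeds=dict(red_tin=(371,200),green_tin=(297,268),yellow_tin=(266,325),cream_tin=(181,282),figure=(236,242),stack=(328,150))
geo=dict(red_tin=(.032,.050),yellow_tin=(.027,.044),green_tin=(.022,.038),cream_tin=(.017,.032),figure=(.0165,.006))
D={n:dict(np.load(f"/tmp/{n}0.npz")) for n in("scene","side")}
C={n:cloud(D[n]["d"],D[n]) for n in D}
np.set_printoptions(precision=4,suppress=True)
P,u,v=C["scene"]
for k,(a,b) in seeds.items():
    s=P[np.hypot(u-a,v-b)<4].mean(0); print(k,"seed",s)
    its=[(k,*geo[k],0.006,geo[k][1]-.004)] if k in geo and k!="figure" else [("fig",.0165,0,.0015,.006)] if k=="figure" else [("red_l",.032,0,.006,.020),("yel_l",.027,0,.026,.040),("gre_l",.022,0,.046,.060),("cre_l",.017,0,.066,.080)]
    for nm,rad,_,z0,z1 in its:
        for n in C:
            f=fit(C[n][0],s[:2],rad,z0,z1,rad+.02); 
            if f:f=fit(C[n][0],f[0],rad,z0,z1,rad+.006)
            print("  ",nm,n,f)
    for n in C:
        Q=C[n][0]; m=np.hypot(*(Q[:,:2]-s[:2]).T)<.035
        print("   zmax",n,np.percentile(Q[m,2],[50,95,99.5]))
E
```

```text
red_tin seed [ 0.4259 -0.1344  0.0545]
   red_tin scene (array([ 0.4336, -0.1586]), 337, np.float64(0.000565839808332913))
   red_tin side (array([ 0.434 , -0.1612]), 717, np.float64(0.0005273580192799998))
   zmax scene [0.0125 0.062  0.0641]
   zmax side [0.0595 0.0624 0.0632]
green_tin seed [0.4637 0.1082 0.0451]
   green_tin scene (array([0.4707, 0.0957]), 171, np.float64(0.00048656773379949364))
   green_tin side (array([0.4712, 0.0928]), 209, np.float64(0.0006148341350879702))
   zmax scene [-0.0005  0.0494  0.0525]
   zmax side [0.0259 0.0491 0.0505]
yellow_tin seed [0.4375 0.247  0.0551]
   yellow_tin scene (array([0.4464, 0.2351]), 255, np.float64(0.00030628916307490206))
   yellow_tin side (array([0.4465, 0.2324]), 265, np.float64(0.0008043473929510922))
   zmax scene [0.0283 0.0568 0.0587]
   zmax side [-0.7526  0.0549  0.0562]
cream_tin seed [0.6357 0.2574 0.0351]
   cream_tin scene (array([0.645, 0.251]), 113, np.float64(0.0004187996388819344))
   cream_tin side (array([0.6453, 0.2479]), 91, np.float64(0.0010233359642817103))
   zmax scene [0.0001 0.0424 0.0467]
   zmax 
[... 359 characters left out ...]
, -0.2316]), 114, np.float64(0.0005978579285318385))
   red_l side (array([ 0.5921, -0.2337]), 287, np.float64(0.0005303874168999037))
   yel_l scene (array([ 0.5907, -0.2313]), 108, np.float64(0.0009084951345530046))
   yel_l side (array([ 0.5915, -0.2337]), 239, np.float64(0.0005313641655779432))
   gre_l scene (array([ 0.5912, -0.2306]), 92, np.float64(0.0008801568311310529))
   gre_l side (array([ 0.5918, -0.2331]), 205, np.float64(0.0005459846709022879))
   cre_l scene (array([ 0.5804, -0.2048]), 56, np.float64(0.0026779743691712227))
   cre_l side (array([ 0.592 , -0.2362]), 175, np.float64(0.0006353334393081229))
   zmax scene [0.0358 0.0819 0.0841]
   zmax side [0.051  0.0813 0.082 ]
```

```bash
cat > go.py <<'E'
import sys,numpy as np
from plant import r
from scipy.spatial.transform import Rotation as R
np.set_printoptions(precision=4,suppress=True)
o=r.get_obs(); M=R.from_rotvec(o["tcp_rot"])
print(o["time"],o["eef_pos"],"F",o["contact_force"],"w",o["width"],"g",o["grasp_force"],"q6",o["joint_pos"][5],"zaxis",M.apply([0,0,1]))
p=o["eef_pos"]
for a in sys.argv[1:]:
    t=np.array(eval(a)); print(a,"offset",M.inv().apply(t-p))
E
python3 go.py "[.5917,-.2335,.2]"
```

```text
0.1 [ 0.1925 -0.6203  0.2303] F [0.855  0.5779 0.3035] w 0.08544069724330418 g 0.0 q6 -0.1741108325491953 zaxis [-0.0002  0.0018 -1.    ]
[.5917,-.2335,.2] offset [ 0.4959 -0.2511  0.0309]
```

```bash
python3 -m crank '{"offset":[[0.496,-0.251,0.031],[0.496,-0.251,0.031],[0.496,-0.251,0.031],[0.496,-0.251,0.031],[0.496,-0.251,0.031],[0.496,-0.251,0.031],[0.496,-0.251,0.031],[0.496,-0.251,0.031],[0.496,-0.251,0.031],[0.496,-0.251,0.031],[0.496,-0.251,0.031],[0.496,-0.251,0.031],[0.496,-0.251,0.031],[0.496,-0.251,0.031],[0.496,-0.251,0.031]],"delta_rot":[[0,0,0],[0,0,0],[0,0,0],[0,0,0],[0,0,0],[0,0,0],[0,0,0],[0,0,0],[0,0,0],[0,0,0],[0,0,0],[0,0,0],[0,0,0],[0,0,0],[0,0,0]],"jaw":[0.085,0.085,0.085,0.085,0.085,0.085,0.085,0.085,0.085,0.085,0.085,0.085,0.085,0.085,0.085]}' 25
python3 - <<'E'
from h import *
from plant import r
import cv2
np.set_printoptions(precision=4,suppress=True)
c=r.get_calibration("wrist"); p,d=r.capture("wrist"); print(c["origin"],c["orientation"])
cv2.imwrite("pics/w1.png",p[:,:,::-1])
P,u,v=cloud(d,c)
for i,rad in enumerate([.032,.027,.022,.017]):
    zt=.0225+.02*i
    m=(abs(P[:,2]-zt)<.003)&(np.hypot(*(P[:,:2]-[.5917,-.2335]).T)<rad+.006)
    if m.sum()>30:
        cc,rr=cv2.minEnclosingCircle(P[m,:2].astype(np.float32)*1000); print(i,cc,rr,m.sum(),P[m,2].mean())
E
python3 go.py
```

```text
time: 1.6
eef_pos: [0.5911, -0.2353, 0.2002]
tcp_rot: [3.107, 0.468, -0.001]
contact_force: [0.4, 0.5, 0.5]
width: 0.0848
grasp_force: 0.0
[ 0.6584 -0.2148  0.3425] [-0.2399  0.1776 -1.2623]
0 (592.0518188476562, -230.94337463378906) 32.190677642822266 545 0.02223370186888934
1 (591.4454345703125, -230.83642578125) 27.096981048583984 466 0.04223926752940777
2 (592.098388671875, -229.73643493652344) 22.201702117919922 538 0.06224696224621958
3 (591.9120483398438, -233.26051330566406) 17.171646118164062 1287 0.082106826216731
1.65 [ 0.5911 -0.2354  0.2003] F [ 0.4056  0.0103 -0.163 ] w 0.0850919175431101 g 0.0 q6 0.7153261771857613 zaxis [-0.0002 -0.0001 -1.    ]
```

View pics/w1.png

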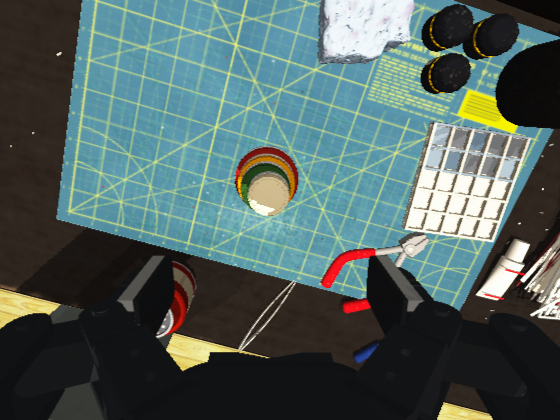

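The wrist view shows the stack upright near (267,185), with its four tops measured at the expected heights and radii. Next is the cream lid.

```bash
python3 go.py "[.5919,-.2335,.065]"
```

```text
1.65 [ 0.5911 -0.2354  0.2003] F [ 0.4056  0.0103 -0.163 ] w 0.0850919175431101 g 0.0 q6 0.7153261771857613 zaxis [-0.0002 -0.0001 -1.    ]
[.5919,-.2335,.065] offset [ 0.0013 -0.0016  0.1353]
```

```bash
python3 -m crank '{"offset":[[0.001,-0.002,0.05],[0.001,-0.002,0.1],[0.001,-0.002,0.125],[0.001,-0.002,0.135],[0.001,-0.002,0.135],[0.001,-0.002,0.135],[0.001,-0.002,0.135],[0.001,-0.002,0.135],[0.001,-0.002,0.135],[0.001,-0.002,0.135],[0.001,-0.002,0.135],[0.001,-0.002,0.125],[0.001,-0.002,0.1],[0.001,-0.002,0.06],[0.001,-0.002,0.04],[0.001,-0.002,0.04]],"delta_rot":[[0,0,0],[0,0,0],[0,0,0],[0,0,0],[0,0,0],[0,0,0],[0,0,0],[0,0,0],[0,0,0],[0,0,0],[0,0,0],[0,0,0],[0,0,0],[0,0,0],[0,0,0],[0,0,0]],"jaw":[0.06,0.06,0.06,0.06,0.05,0.04,0.03,0.03,0.03,0.03,0.03,0.03,0.03,0.03,0.03,0.03]}' 25
python3 go.py "[.645,.251,.16]"
```

```text
time: 3.25
eef_pos: [0.5945, -0.233, 0.1654]
tcp_rot: [3.101, 0.47, 0.01]
contact_force: [0.6, -0.3, -0.4]
width: 0.0333
grasp_force: 25.0
3.25 [ 0.5945 -0.233   0.1654] F [ 0.6446 -0.3014 -0.4325] w 0.033287208173302295 g 24.988677632063627 q6 0.7187735895310627 zaxis [ 0.0071 -0.0042 -1.    ]
[.645,.251,.16] offset [ 0.1917 -0.4473  0.0037]
```

```bash
python3 -m crank '{"offset":[[0.193,-0.447,0],[0.193,-0.447,0],[0.193,-0.447,0],[0.193,-0.447,0],[0.193,-0.447,0],[0.193,-0.447,0],[0.193,-0.447,0],[0.193,-0.447,0],[0.193,-0.447,0],[0.193,-0.447,0],[0.193,-0.447,0],[0.193,-0.447,0],[0.193,-0.447,0],[0.193,-0.447,0],[0.193,-0.447,0]],"delta_rot":[[0,0,0],[0,0,0],[0,0,0],[0,0,0],[0,0,0],[0,0,0],[0,0,0],[0,0,0],[0,0,0],[0,0,0],[0,0,0],[0,0,0],[0,0,0],[0,0,0],[0,0,0]],"jaw":[0.03,0.03,0.03,0.03,0.03,0.03,0.03,0.03,0.03,0.03,0.03,0.03,0.03,0.03,0.03]}'
cat > look.py <<'E'
import sys,cv2
from h import *
from plant import r
np.set_printoptions(precision=4,suppress=True)
nm=sys.argv[1]; c=r.get_calibration("wrist"); p,d=r.capture("wrist")
cv2.imwrite(f"pics/{nm}.png",p[:,:,::-1]); P,u,v=cloud(d,c)
for k,x,y,rad,z0,z1 in [("red",.4338,-.159,.032,.008,.046),("yel",.4465,.235,.027,.008,.040),("gre",.4709,.0955,.022,.008,.034),("cre",.645,.251,.017,.008,.028)]:
    f=fit(P,np.array([x,y]),rad,z0,z1,rad+.006); print(k,f)
    m=(np.hypot(*(P[:,:2]-[x,y]).T)<rad+.006)&(P[:,2]>z1-.002)&(P[:,2]<.09)
    if m.sum()>30:
        q=P[m]; zt=np.percentile(q[:,2],95); t=q[abs(q[:,2]-zt)<.003]; print("   top z",zt,*cv2.minEnclosingCircle(t[:,:2].astype(np.float32)*1000))
E
python3 look.py w2; python3 go.py "[.645,.251,.034]"
```

```text
time: 4.75
eef_pos: [0.6443, 0.251, 0.1602]
tcp_rot: [3.106, 0.468, -0.0]
contact_force: [1.1, -0.1, -0.0]
width: 0.0332
grasp_force: 25.0
red None
yel (array([0.4462, 0.2355]), 285, np.float64(0.00032239567608998224))
gre (array([0.4706, 0.0957]), 37, np.float64(0.0001159110586163338))
   top z 0.038241166373362355 (487.90673828125, 84.12611389160156) 6.382779121398926
cre (array([0.6448, 0.2512]), 130, np.float64(0.00011078562924237215))
   top z 0.04575849924722636 (644.8623657226562, 251.42591857910156) 8.929817199707031
4.8 [0.6443 0.2511 0.1603] F [-0.8286 -0.0508 -0.0957] w 0.032925914130932515 g 25.034510158002377 q6 1.4796157416650104 zaxis [-0.0001 -0.     -1.    ]
[.645,.251,.034] offset [0.0006 0.0003 0.1263]
```

View pics/w2.png

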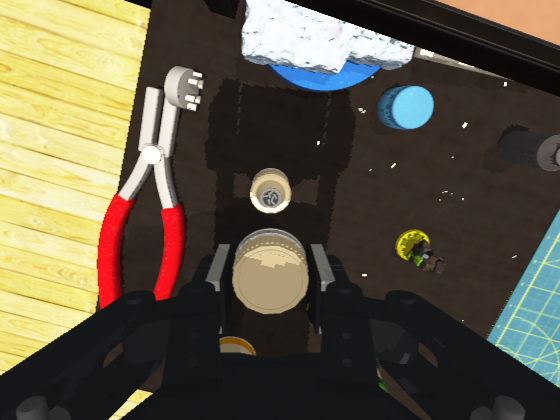

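The lid hangs level in the fingers, and the cream tin's mouth at (270,193) agrees with the scene fit to within 0.5 mm. Lowering it now.

```bash
python3 -m crank '{"offset":[[0.001,0,0.05],[0.001,0,0.09],[0.001,0,0.105],[0.001,0,0.115],[0.001,0,0.122],[0.001,0,0.126],[0.001,0,0.126],[0.001,0,0.126],[0.001,0,0.126],[0.001,0,0.126],[0.001,0,0.126],[0.001,0,0.116],[0.001,0,0.08],[0.001,0,0.03],[0.001,0,0],[0.001,0,0],[0.001,0,0]],"delta_rot":[[0,0,0],[0,0,0],[0,0,0],[0,0,0],[0,0,0],[0,0,0],[0,0,0],[0,0,0],[0,0,0],[0,0,0],[0,0,0],[0,0,0],[0,0,0],[0,0,0],[0,0,0],[0,0,0],[0,0,0]],"jaw":[0.03,0.03,0.03,0.03,0.03,0.03,0.03,0.037,0.045,0.055,0.06,0.06,0.06,0.06,0.06,0.06,0.06]}'
python3 look.py w3; python3 go.py "[.5918,-.2300,.16]"
```

```text
time: 6.5
eef_pos: [0.6457, 0.2526, 0.1619]
tcp_rot: [-3.106, -0.471, -0.004]
contact_force: [-1.0, 0.5, -0.3]
width: 0.0595
grasp_force: 0.0
red None
yel (array([0.4461, 0.2354]), 315, np.float64(0.00029144663785337505))
gre None
cre (array([0.645 , 0.2513]), 97, np.float64(9.202298996024288e-05))
   top z 0.05267030675420556 (645.4963989257812, 252.48300170898438) 17.01923370361328
6.55 [0.6447 0.2524 0.16  ] F [-0.3917 -0.1333 -0.5451] w 0.0595870750257674 g 0.0 q6 1.479742164589359 zaxis [-0.0008 -0.0002 -1.    ]
[.5918,-.2300,.16] offset [-0.1935  0.4451  0.0001]
```

The cream lid is home, with its top at 52.5 mm and about 1 mm off the axis. On to the green one.

```bash
python3 -m crank '{"offset":[[-0.1935,0.445,0],[-0.1935,0.445,0],[-0.1935,0.445,0],[-0.1935,0.445,0],[-0.1935,0.445,0],[-0.1935,0.445,0],[-0.1935,0.445,0],[-0.1935,0.445,0],[-0.1935,0.445,0],[-0.1935,0.445,0],[-0.1935,0.445,0],[-0.1935,0.445,0],[-0.1935,0.445,0],[-0.1935,0.445,0]],"delta_rot":[[0,0,0],[0,0,0],[0,0,0],[0,0,0],[0,0,0],[0,0,0],[0,0,0],[0,0,0],[0,0,0],[0,0,0],[0,0,0],[0,0,0],[0,0,0],[0,0,0]],"jaw":[0.07,0.07,0.07,0.07,0.07,0.07,0.07,0.07,0.07,0.07,0.07,0.07,0.07,0.07]}'
cat > stk.py <<'E'
from h import *
from plant import r
import cv2
np.set_printoptions(precision=4,suppress=True)
c=r.get_calibration("wrist"); p,d=r.capture("wrist")
P,u,v=cloud(d,c)
for i,rad in enumerate([.032,.027,.022]):
    zt=.0225+.02*i
    m=(abs(P[:,2]-zt)<.003)&(np.hypot(*(P[:,:2]-[.5917,-.2315]).T)<rad+.006)
    if m.sum()>30:
        cc,rr=cv2.minEnclosingCircle(P[m,:2].astype(np.float32)*1000); print(i,cc,rr,m.sum(),P[m,2].mean())
E
python3 stk.py; python3 go.py "[.592,-.2300,.044]" "[.5915,-.2310,.024]"
```

```text
time: 7.95
eef_pos: [0.5921, -0.2283, 0.1596]
tcp_rot: [-3.105, -0.473, 0.002]
contact_force: [-0.8, -0.7, 0.2]
width: 0.0698
grasp_force: 0.0
0 (592.0996704101562, -230.8480682373047) 31.976465225219727 675 0.02222981111936397
1 (591.3259887695312, -231.0220489501953) 27.285110473632812 603 0.04228296695185039
2 (591.8071899414062, -230.22848510742188) 22.23926544189453 2460 0.062129883306237546
8.0 [ 0.5923 -0.2284  0.1599] F [ 0.3219  0.2218 -0.9682] w 0.07033833163993027 g 0.0 q6 0.7216654925870682 zaxis [-0.0007  0.0005 -1.    ]
[.592,-.2300,.044] offset [-0.0007  0.0015  0.1159]
[.5915,-.2310,.024] offset [-0.0015  0.0023  0.1359]
```

```bash
python3 -m crank '{"offset":[[-0.0007,0.0015,0.05],[-0.0007,0.0015,0.09],[-0.0007,0.0015,0.11],[-0.0007,0.0015,0.116],[-0.0007,0.0015,0.116],[-0.0007,0.0015,0.116],[-0.0007,0.0015,0.116],[-0.0007,0.0015,0.116],[-0.0007,0.0015,0.116],[-0.0007,0.0015,0.116],[-0.0007,0.0015,0.116],[-0.0007,0.0015,0.106],[-0.0007,0.0015,0.08],[-0.0007,0.0015,0.03],[-0.0007,0.0015,0],[-0.0007,0.0015,0],[-0.0007,0.0015,0]],"delta_rot":[[0,0,0],[0,0,0],[0,0,0],[0,0,0],[0,0,0],[0,0,0],[0,0,0],[0,0,0],[0,0,0],[0,0,0],[0,0,0],[0,0,0],[0,0,0],[0,0,0],[0,0,0],[0,0,0],[0,0,0]],"jaw":[0.07,0.07,0.07,0.07,0.06,0.05,0.04,0.04,0.04,0.04,0.04,0.04,0.04,0.04,0.04,0.04,0.04]}'
python3 go.py "[.4708,.0957,.16]"
```

```text
time: 9.7
eef_pos: [0.5921, -0.2317, 0.1614]
tcp_rot: [3.105, 0.47, 0.002]
contact_force: [0.0, -0.7, 0.1]
width: 0.0422
grasp_force: 25.5
9.7 [ 0.5921 -0.2317  0.1614] F [ 0.0237 -0.6969  0.0897] w 0.04217090983694388 g 25.510910682933172 q6 0.7191191035898213 zaxis [ 0.0014 -0.001  -1.    ]
[.4708,.0957,.16] offset [-0.0189 -0.3487  0.0009]
```

```bash
python3 -m crank '{"offset":[[-0.019,-0.348,0],[-0.019,-0.348,0],[-0.019,-0.348,0],[-0.019,-0.348,0],[-0.019,-0.348,0],[-0.019,-0.348,0],[-0.019,-0.348,0],[-0.019,-0.348,0],[-0.019,-0.348,0],[-0.019,-0.348,0],[-0.019,-0.348,0],[-0.019,-0.348,0]],"delta_rot":[[0,0,0],[0,0,0],[0,0,0],[0,0,0],[0,0,0],[0,0,0],[0,0,0],[0,0,0],[0,0,0],[0,0,0],[0,0,0],[0,0,0]],"jaw":[0.04,0.04,0.04,0.04,0.04,0.04,0.04,0.04,0.04,0.04,0.04,0.04]}'
python3 look.py w4; python3 go.py "[.4708,.0957,.0395]"
```

```text
time: 10.9
eef_pos: [0.471, 0.0942, 0.1601]
tcp_rot: [-3.107, -0.468, 0.001]
contact_force: [-0.1, -0.3, -0.1]
width: 0.0425
grasp_force: 25.6
red (array([ 0.4339, -0.1583]), 2150, np.float64(0.00031693224410103))
   top z 0.06361367161917167 (433.9617919921875, -157.7604217529297) 25.17563819885254
yel (array([0.4459, 0.2353]), 933, np.float64(0.00017952881958364572))
   top z 0.05788544144761958 (445.8962707519531, 234.7613525390625) 19.363603591918945
gre (array([0.4706, 0.0958]), 195, np.float64(0.00010597748228438619))
   top z 0.05189064317788045 (470.8136901855469, 95.80548858642578) 13.860479354858398
cre None
10.95 [0.471  0.0943 0.1601] F [-0.0102 -0.1753 -1.0401] w 0.042453872130513735 g 25.615737448824802 q6 1.232873374832454 zaxis [-0.0004 -0.     -1.    ]
[.4708,.0957,.0395] offset [ 0.0002 -0.0014  0.1206]
```

```bash
python3 -m crank '{"offset":[[0,-0.001,0.05],[0,-0.001,0.085],[0,-0.001,0.1],[0,-0.001,0.11],[0,-0.001,0.117],[0,-0.001,0.1205],[0,-0.001,0.1205],[0,-0.001,0.1205],[0,-0.001,0.1205],[0,-0.001,0.1205],[0,-0.001,0.1205],[0,-0.001,0.11],[0,-0.001,0.08],[0,-0.001,0.03],[0,-0.001,0],[0,-0.001,0],[0,-0.001,0]],"delta_rot":[[0,0,0],[0,0,0],[0,0,0],[0,0,0],[0,0,0],[0,0,0],[0,0,0],[0,0,0],[0,0,0],[0,0,0],[0,0,0],[0,0,0],[0,0,0],[0,0,0],[0,0,0],[0,0,0],[0,0,0]],"jaw":[0.04,0.04,0.04,0.04,0.04,0.04,0.04,0.048,0.056,0.065,0.07,0.07,0.07,0.07,0.07,0.07,0.07]}'
python3 look.py w5; python3 go.py "[.5915,-.2310,.16]"
```

```text
time: 12.65
eef_pos: [0.4708, 0.0962, 0.1613]
tcp_rot: [3.106, 0.471, 0.003]
contact_force: [-0.5, 0.7, -0.6]
width: 0.07
grasp_force: 0.0
red (array([ 0.4339, -0.1583]), 1756, np.float64(0.0003229431190089442))
   top z 0.06359781763429222 (433.593505859375, -157.58160400390625) 24.747045516967773
yel (array([0.4459, 0.2353]), 895, np.float64(0.0001610444472413819))
   top z 0.05783696725115993 (446.19012451171875, 234.69793701171875) 19.38943099975586
gre (array([0.4707, 0.0959]), 184, np.float64(0.00010257447537755961))
   top z 0.05874769686047332 (471.266845703125, 96.1048583984375) 22.127052307128906
cre None
12.7 [0.4699 0.0962 0.1599] F [ 0.7003  0.0302 -0.0865] w 0.0700142907582118 g 0.0 q6 1.234959422595374 zaxis [-0.0008  0.     -1.    ]
[.5915,-.2310,.16] offset [ 0.0192  0.3485 -0.0002]
```

```bash
python3 -m crank '{"offset":[[0.019,0.349,0],[0.019,0.349,0],[0.019,0.349,0],[0.019,0.349,0],[0.019,0.349,0],[0.019,0.349,0],[0.019,0.349,0],[0.019,0.349,0],[0.019,0.349,0],[0.019,0.349,0],[0.019,0.349,0],[0.019,0.349,0]],"delta_rot":[[0,0,0],[0,0,0],[0,0,0],[0,0,0],[0,0,0],[0,0,0],[0,0,0],[0,0,0],[0,0,0],[0,0,0],[0,0,0],[0,0,0]],"jaw":[0.078,0.078,0.078,0.078,0.078,0.078,0.078,0.078,0.078,0.078,0.078,0.078]}'
python3 stk.py; python3 go.py "[.5914,-.2309,.023]"
```

```text
time: 13.9
eef_pos: [0.5917, -0.2302, 0.1602]
tcp_rot: [-3.105, -0.473, 0.001]
contact_force: [-0.4, 0.2, -0.6]
width: 0.0782
grasp_force: 0.0
0 (591.7027587890625, -230.6576690673828) 32.02889633178711 674 0.022253362765207424
1 (591.1846313476562, -230.85531616210938) 27.383352279663086 3193 0.042136453018484434
13.95 [ 0.5919 -0.2304  0.1604] F [0.3787 0.8357 0.5531] w 0.07802331542862334 g 0.0 q6 0.7191902256627902 zaxis [-0.0001  0.0001 -1.    ]
[.5914,-.2309,.023] offset [-0.0006  0.0003  0.1374]
```

```bash
python3 -m crank '{"offset":[[-0.0006,0,0.05],[-0.0006,0,0.1],[-0.0006,0,0.127],[-0.0006,0,0.1375],[-0.0006,0,0.1375],[-0.0006,0,0.1375],[-0.0006,0,0.1375],[-0.0006,0,0.1375],[-0.0006,0,0.1375],[-0.0006,0,0.1375],[-0.0006,0,0.1375],[-0.0006,0,0.1275],[-0.0006,0,0.09],[-0.0006,0,0.04],[-0.0006,0,0],[-0.0006,0,0],[-0.0006,0,0]],"delta_rot":[[0,0,0],[0,0,0],[0,0,0],[0,0,0],[0,0,0],[0,0,0],[0,0,0],[0,0,0],[0,0,0],[0,0,0],[0,0,0],[0,0,0],[0,0,0],[0,0,0],[0,0,0],[0,0,0],[0,0,0]],"jaw":[0.078,0.078,0.078,0.078,0.07,0.06,0.05,0.05,0.05,0.05,0.05,0.05,0.05,0.05,0.05,0.05,0.05]}'
python3 go.py "[.446,.2353,.16]"
```

```text
time: 15.65
eef_pos: [0.592, -0.232, 0.1623]
tcp_rot: [3.104, 0.47, 0.004]
contact_force: [0.1, 0.3, -0.1]
width: 0.0528
grasp_force: 26.5
15.65 [ 0.592  -0.232   0.1623] F [ 0.1074  0.3316 -0.1268] w 0.05284631533775917 g 26.469190071802586 q6 0.7183730835116238 zaxis [ 0.0028 -0.0017 -1.    ]
[.446,.2353,.16] offset [-0.001  -0.4896  0.0011]
```

```bash
python3 -m crank '{"offset":[[-0.001,-0.489,0],[-0.001,-0.489,0],[-0.001,-0.489,0],[-0.001,-0.489,0],[-0.001,-0.489,0],[-0.001,-0.489,0],[-0.001,-0.489,0],[-0.001,-0.489,0],[-0.001,-0.489,0],[-0.001,-0.489,0],[-0.001,-0.489,0],[-0.001,-0.489,0],[-0.001,-0.489,0],[-0.001,-0.489,0]],"delta_rot":[[0,0,0],[0,0,0],[0,0,0],[0,0,0],[0,0,0],[0,0,0],[0,0,0],[0,0,0],[0,0,0],[0,0,0],[0,0,0],[0,0,0],[0,0,0],[0,0,0]],"jaw":[0.05,0.05,0.05,0.05,0.05,0.05,0.05,0.05,0.05,0.05,0.05,0.05,0.05,0.05]}'
python3 look.py w6; python3 go.py "[.446,.2353,.0445]"
```

```text
time: 17.05
eef_pos: [0.4457, 0.2339, 0.1598]
tcp_rot: [3.106, 0.468, -0.002]
contact_force: [0.1, -0.7, -0.5]
width: 0.0524
grasp_force: 26.5
red None
yel (array([0.4461, 0.2354]), 253, np.float64(8.985212711098631e-05))
   top z 0.057710725768750706 (446.78924560546875, 235.5880126953125) 18.89946746826172
gre (array([0.4707, 0.096 ]), 647, np.float64(0.00018231763333397683))
   top z 0.058576782672688954 (470.7356262207031, 96.29048919677734) 22.4130859375
cre None
17.1 [0.4459 0.234  0.1599] F [0.2527 0.2557 0.034 ] w 0.05282950358556306 g 26.535260227974504 q6 1.529831754019631 zaxis [-0.0006 -0.0003 -1.    ]
[.446,.2353,.0445] offset [ 0.0006 -0.0013  0.1154]
```

View pics/w6.png

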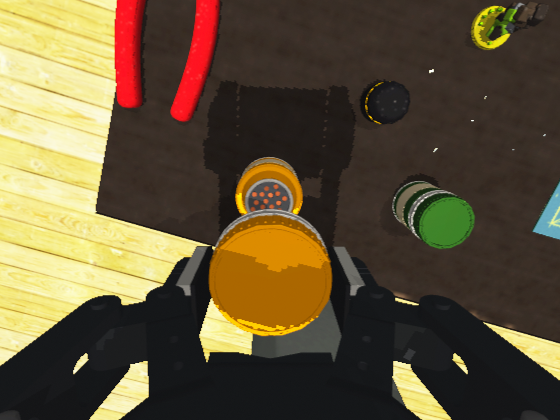

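The yellow lid hangs level in the fingers above its tin (mouth at (268,197)). The green lid sits flush on its tin at (440,215).

```bash
python3 -m crank '{"offset":[[0.0005,-0.001,0.05],[0.0005,-0.001,0.08],[0.0005,-0.001,0.095],[0.0005,-0.001,0.105],[0.0005,-0.001,0.112],[0.0005,-0.001,0.1155],[0.0005,-0.001,0.1155],[0.0005,-0.001,0.1155],[0.0005,-0.001,0.1155],[0.0005,-0.001,0.1155],[0.0005,-0.001,0.1155],[0.0005,-0.001,0.105],[0.0005,-0.001,0.075],[0.0005,-0.001,0.03],[0.0005,-0.001,0],[0.0005,-0.001,0],[0.0005,-0.001,0]],"delta_rot":[[0,0,0],[0,0,0],[0,0,0],[0,0,0],[0,0,0],[0,0,0],[0,0,0],[0,0,0],[0,0,0],[0,0,0],[0,0,0],[0,0,0],[0,0,0],[0,0,0],[0,0,0],[0,0,0],[0,0,0]],"jaw":[0.05,0.05,0.05,0.05,0.05,0.05,0.05,0.058,0.066,0.075,0.08,0.08,0.08,0.08,0.08,0.08,0.08]}'
python3 look.py w7; python3 go.py "[.5918,-.2308,.16]"
```

```text
time: 18.8
eef_pos: [0.4461, 0.2363, 0.1614]
tcp_rot: [-3.106, -0.471, -0.003]
contact_force: [0.5, -0.3, -1.7]
width: 0.0801
grasp_force: 0.0
red None
yel (array([0.4462, 0.2355]), 250, np.float64(8.235339482905342e-05))
   top z 0.06469724092561327 (445.7458801269531, 236.02670288085938) 27.256248474121094
gre (array([0.4707, 0.096 ]), 638, np.float64(0.00020080097249936847))
   top z 0.05861587830414405 (471.2308044433594, 96.22016906738281) 22.3201904296875
cre None
18.85 [0.4453 0.236  0.16  ] F [-0.6464  0.5555  0.1476] w 0.08022862324287854 g 0.0 q6 1.5320728724508714 zaxis [-0.0007 -0.0002 -1.    ]
[.5918,-.2308,.16] offset [ 0.0016  0.4893 -0.0001]
```

```bash
python3 -m crank '{"offset":[[0.0015,0.489,0],[0.0015,0.489,0],[0.0015,0.489,0],[0.0015,0.489,0],[0.0015,0.489,0],[0.0015,0.489,0],[0.0015,0.489,0],[0.0015,0.489,0],[0.0015,0.489,0],[0.0015,0.489,0],[0.0015,0.489,0],[0.0015,0.489,0],[0.0015,0.489,0],[0.0015,0.489,0]],"delta_rot":[[0,0,0],[0,0,0],[0,0,0],[0,0,0],[0,0,0],[0,0,0],[0,0,0],[0,0,0],[0,0,0],[0,0,0],[0,0,0],[0,0,0],[0,0,0],[0,0,0]],"jaw":[0.085,0.085,0.085,0.085,0.085,0.085,0.085,0.085,0.085,0.085,0.085,0.085,0.085,0.085]}'
python3 stk.py; python3 go.py "[.5918,-.2308,.004]"
```

```text
time: 20.25
eef_pos: [0.5916, -0.2289, 0.1596]
tcp_rot: [-3.105, -0.473, 0.002]
contact_force: [-0.5, 0.4, -0.7]
width: 0.0851
grasp_force: 0.0
0 (591.8687744140625, -230.99960327148438) 32.146400451660156 3970 0.02212556779998605
20.3 [ 0.5918 -0.229   0.1599] F [-0.1049  0.0371  0.4221] w 0.08467322716843688 g 0.0 q6 0.7207297157153818 zaxis [-0.0008  0.0005 -1.    ]
[.5918,-.2308,.004] offset [-0.0004  0.0019  0.1559]
```

```bash
python3 -m crank '{"offset":[[-0.0005,0.001,0.05],[-0.0005,0.001,0.1],[-0.0005,0.001,0.14],[-0.0005,0.001,0.15],[-0.0005,0.001,0.156],[-0.0005,0.001,0.156],[-0.0005,0.001,0.156],[-0.0005,0.001,0.156],[-0.0005,0.001,0.156],[-0.0005,0.001,0.156],[-0.0005,0.001,0.156],[-0.0005,0.001,0.146],[-0.0005,0.001,0.11],[-0.0005,0.001,0.06],[-0.0005,0.001,0.01],[-0.0005,0.001,0],[-0.0005,0.001,0],[-0.0005,0.001,0]],"delta_rot":[[0,0,0],[0,0,0],[0,0,0],[0,0,0],[0,0,0],[0,0,0],[0,0,0],[0,0,0],[0,0,0],[0,0,0],[0,0,0],[0,0,0],[0,0,0],[0,0,0],[0,0,0],[0,0,0],[0,0,0],[0,0,0]],"jaw":[0.085,0.085,0.085,0.085,0.085,0.075,0.065,0.06,0.06,0.06,0.06,0.06,0.06,0.06,0.06,0.06,0.06,0.06]}'
python3 go.py "[.4339,-.1583,.16]"
```

```text
time: 22.1
eef_pos: [0.5912, -0.2312, 0.1595]
tcp_rot: [-3.105, -0.471, 0.002]
contact_force: [-0.6, -0.6, -1.0]
width: 0.0632
grasp_force: 27.7
22.1 [ 0.5912 -0.2312  0.1595] F [-0.5573 -0.5826 -1.0071] w 0.06316620142069518 g 27.747243996709585 q6 0.7189893952147715 zaxis [-0.0011  0.0006 -1.    ]
[.4339,-.1583,.16] offset [-0.1287 -0.1162 -0.0003]
```

```bash
python3 -m crank '{"offset":[[-0.129,-0.116,0],[-0.129,-0.116,0],[-0.129,-0.116,0],[-0.129,-0.116,0],[-0.129,-0.116,0],[-0.129,-0.116,0],[-0.129,-0.116,0],[-0.129,-0.116,0]],"delta_rot":[[0,0,0],[0,0,0],[0,0,0],[0,0,0],[0,0,0],[0,0,0],[0,0,0],[0,0,0]],"jaw":[0.06,0.06,0.06,0.06,0.06,0.06,0.06,0.06]}'
python3 look.py w8; python3 go.py "[.4339,-.1583,.0523]"
```

```text
time: 22.9
eef_pos: [0.4348, -0.1593, 0.16]
tcp_rot: [-3.106, -0.471, 0.001]
contact_force: [0.6, -0.0, -0.7]
width: 0.0629
grasp_force: 27.8
red (array([ 0.4337, -0.1584]), 326, np.float64(0.00010446024160941023))
   top z 0.06383751996311732 (437.7505798339844, -157.42510986328125) 23.20175552368164
yel None
gre (array([0.4704, 0.0956]), 632, np.float64(0.0003234763374212711))
cre None
22.95 [ 0.4348 -0.1593  0.1601] F [ 0.8488 -0.3351 -0.015 ] w 0.063103885381726 g 27.753324452787638 q6 0.6731794459457315 zaxis [-0.0005  0.0003 -1.    ]
[.4339,-.1583,.0523] offset [-0.0005 -0.0012  0.1078]
```

View pics/w8.png

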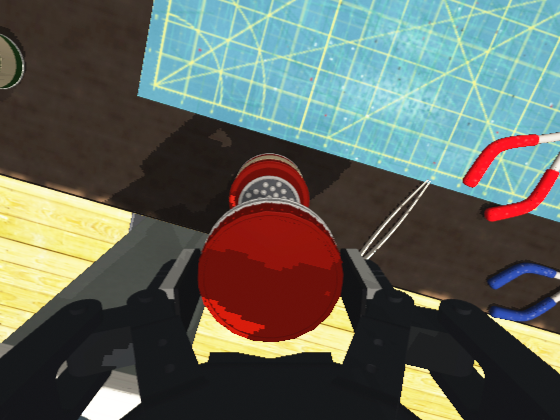

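The red lid hangs level above its tin (mouth at (268,190)). Lowering it.

```bash
python3 -m crank '{"offset":[[-0.0005,-0.001,0.05],[-0.0005,-0.001,0.075],[-0.0005,-0.001,0.088],[-0.0005,-0.001,0.098],[-0.0005,-0.001,0.105],[-0.0005,-0.001,0.108],[-0.0005,-0.001,0.108],[-0.0005,-0.001,0.108],[-0.0005,-0.001,0.108],[-0.0005,-0.001,0.108],[-0.0005,-0.001,0.108],[-0.0005,-0.001,0.095],[-0.0005,-0.001,0.06],[-0.0005,-0.001,0.02],[-0.0005,-0.001,-0.03],[-0.0005,-0.001,-0.06],[-0.0005,-0.001,-0.06],[-0.0005,-0.001,-0.06]],"delta_rot":[[0,0,0],[0,0,0],[0,0,0],[0,0,0],[0,0,0],[0,0,0],[0,0,0],[0,0,0],[0,0,0],[0,0,0],[0,0,0],[0,0,0],[0,0,0],[0,0,0],[0,0,0],[0,0,0],[0,0,0],[0,0,0]],"jaw":[0.06,0.06,0.06,0.06,0.06,0.06,0.06,0.068,0.076,0.085,0.085,0.085,0.085,0.085,0.085,0.085,0.085,0.085]}'
python3 look.py w9
python3 - <<'E'
from h import *
from plant import r
import cv2
for n in("scene","side"):
    p,d=r.capture(n); cv2.imwrite(f"pics/{n}9.png",p[:,:,::-1])
    P,u,v=cloud(d,r.get_calibration(n))
    for k,x,y,rad,zs in [("red",.4338,-.159,.032,.05),("yel",.4465,.235,.027,.044),("gre",.4709,.0955,.022,.038),("cre",.645,.251,.017,.032)]:
        b=fit(P,np.array([x,y]),rad,.006,zs-.004); l=fit(P,np.array([x,y]),rad,zs+.003,zs+.017)
        q=P[(np.hypot(*(P[:,:2]-[x,y]).T)<rad)&(P[:,2]>zs+.015)]
        pl=np.linalg.lstsq(np.c_[q[:,:2]-[x,y],np.ones(len(q))],q[:,2],rcond=None)[0]
        print(n,k,b and b[0].round(4),l and l[0].round(4),"top-home",(pl[2]-zs-.02).round(4),"tilt",pl[:2].round(3))
E
```

```text
time: 24.75
eef_pos: [0.4338, -0.1583, 0.2214]
tcp_rot: [3.105, 0.47, 0.002]
contact_force: [-0.7, 0.5, -0.4]
width: 0.0846
grasp_force: 0.0
red (array([ 0.4337, -0.1583]), 175, np.float64(9.570865160232062e-05))
   top z 0.07074598655542942 (433.66473388671875, -159.09173583984375) 32.116050720214844
yel None
gre (array([0.4704, 0.0959]), 747, np.float64(0.00023338767310208952))
   top z 0.05884106184988354 (470.6697692871094, 95.02481079101562) 21.876649856567383
cre None
scene red [ 0.4336 -0.1586] [ 0.433  -0.1594] top-home 0.0647 tilt [-1.239  3.526]
scene yel [0.4463 0.2352] [0.4458 0.2358] top-home -0.0008 tilt [0.    0.004]
scene gre [0.4708 0.0957] [0.471  0.0956] top-home -0.001 tilt [ 0.007 -0.008]
scene cre [0.645  0.2508] [0.6459 0.2523] top-home -0.0009 tilt [0.007 0.009]
side red [ 0.434  -0.1611] [ 0.4335 -0.1617] top-home 0.1564 tilt [-1.974 -2.785]
side yel [0.4466 0.2326] [0.4461 0.233 ] top-home -0.0023 tilt [-0.001 -0.003]
side gre [0.4711 0.0927] [0.4712 0.0931] top-home -0.0021 tilt [-0.002  0.005]
side cre [0.6451 0.248 ] [0.6459 0.2497] top-home -0.0027 tilt [ 0.02  -0.017]
```

View pics/side9.png

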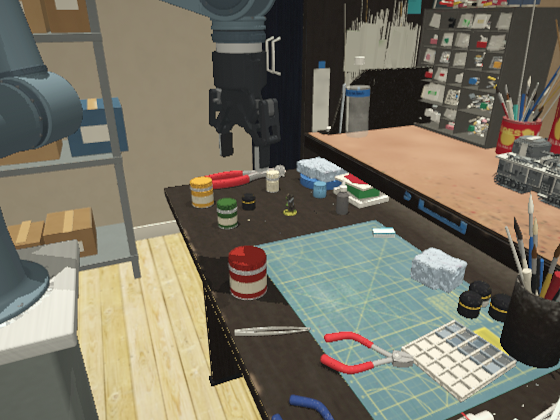

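View pics/scene9.png

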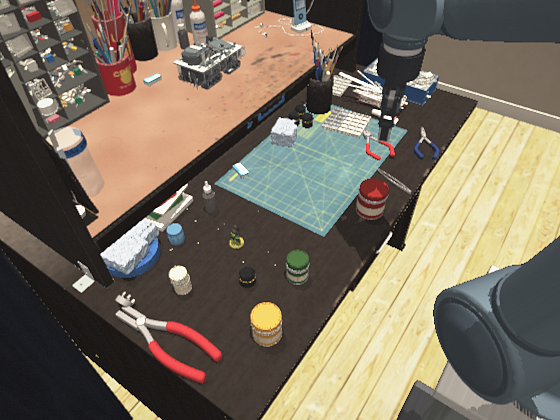

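All four lids sit home and level, flush with their tins: red at (248,272) in the side view, and yellow, green and cream likewise. The figure is untouched at (236,242) in the scene view.

```bash
python3 -c "
from plant import r
print(r.close_job())"
```

```text
the job is handed in; nothing more can be done
None
```

All four lids are on their matching tins, level and within about 2 mm of centre, with the tins and the figure where they stood; I handed the job in at about 25 s, and no verdict was shown.

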